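# Make up the roller kit and the collar kit

### The arm

A 6-joint arm with a two-finger parallel gripper is mounted at the origin on a cart in front of the work surface, level with it; the furniture and walls round the work are solid. World frame = base frame: x ahead of the robot, y to its left, z up, the work surface at z = 0. Lengths are in m, angles in degrees, forces in N, time in s.
With the tool pointing down it reaches from about 0.3 to 0.75 m from the base axis. Payload 8.5 kg.
Tool frame: the origin (TCP) lies midway between the tips of the shut fingers; the grasp point (between the pads) lies 19 mm behind it; z points along the fingers, y is the line along which they close (so a half turn about z gives the same grasp; the last joint's range is limited). The gripper opens to 85 mm and grips with 20 to 120 N. Pads are 22 mm wide; open, the fingers measure 114 mm over their backs; the gripper's body (76 mm by 85 mm) begins 54 mm behind the grasp point. The pads swing forward as they close: fully open they stand 13 mm farther back than shut.
Start: joints at [-78.341, 21.807, 74.336, -0, 83.858, -12.336], TCP at [0.224, -0.502, 0.231] pointing down, gripper open.
Joint ranges: [-178.18, 178.18], [-50.72, 133.34], [12.68, 142.11], [-81.47, 261.47], [9.98, 163.14], [-165.26, 165.26]. Speed limits (degrees/s): [136.94, 136.94, 180, 180, 180, 180].

### API

Orientations are given as a 3x3 rotation matrix whose columns are the frame's x, y, z axes.
In Python, from rig import env, viewer, recognise, pinpoint gives the robot as it stands.
- The arm moves only by the tool move_arm, never from a script. Its argument "plan" is text: rows parted by semicolons, each of 7 numbers parted by spaces: the shift along the tool's x, y, z in m, then the turn, a rotation vector about the tool's x, y, z in rad, then the finger opening in m, from 0 to 0.0854. A call has 1 to 12 rows; each row shifts and turns the commanded pose from where the row before left it, along the tool's axes as they then stand; what a row does not reach is not made up. A row lasts 1/8 s, in which the tool goes at most 62.5 mm and 10.7 degrees, less where a joint would pass 70% of its speed; a pose out of reach is approached as far as the arm can. A call is refused whole if a number of a shift passes 0.0625 or a number of a turn 0.188, either way. A call with a gripper value outside its range is refused whole. The fingers move at their own pace and stop on an object; "grip_force" is the grip in N (left out, the last holds). Time passes only in rows, so rows that do not move let the fingers close. It gives the time, the measured TCP pose, the force, the opening and the grip force at its end, in the units of the state.
- env.observe(): the state, without advancing time (a new reading comes with each control period).
- viewer.get_image(name): name is "side" or "top"; returns (picture, depth): 420x560x3 uint8, red, green, blue; 420x560 float32, m along the optical axis (not along the pixel's ray), 0 where there is no reading.
- viewer.calibration(name): a dict with "fx", "fy", "cx", "cy" (pixels), "k1" (the pictures are not rectified: a ray, as slopes to the right and down, at radius r is drawn at 1 + k1 r^2 times it, then the intrinsics apply), "R" (3x3) and "t" (3): a world point X has camera coordinates R X + t. Camera axes: x right, y down, z forward; pixel columns grow to the right and rows downward; lengths in m; the calibration is good to about 2 mm. A picture is of the moment at which its call begins. calibration takes no time and is no camera call.
- env.close_job(): hands the job in; it is judged then, once.
Trained networks look in the newest picture that a camera, given by its name, has taken for a name from the list of things; names that differ only in an ending like _2 or _b are one class to them, and where a whole thing is asked for, a point or a joint stands for the part that bears it (a point fixed in the world has none). Each returns a list of dicts, best first, with "conf" (0 to 1); they miss things now and then, are a little off and sometimes report something else, mostly with a low value. They report only what shows in the picture. A call takes as long as a camera call. They do not tell look-alikes from the thing itself.
- recognise(camera, name): "extent" ([centre column, centre row, width, height] in pixels, round what is visible of it).
- pinpoint(camera, name): "pixel" ([column, row] in pixels: a listed point, or the origin of a listed thing).
The state is a dict: "time_s": time; "q": joint angles; "qvel": joint speeds; "joint_efforts": joint torques, N m; "position": TCP position; "tool_rot": TCP orientation; "ft_force": force on the tool from outside, world axes, zero at the start; "wrist_torque": the same for the moment, N m; "grip_width": finger opening in m; "gripper_force": force on a finger pad.
Only numpy, scipy, OpenCV 4.12 (cv2) and the standard library are available. Lean on these libraries where they do the work, as an engineer would, in place of code of your own. Each camera call takes 0.05 s, during which the arm holds its last target. There are 200 camera calls.

### The job

Make up the two spares kits from the stock on the bench. Blue tray: stand the guide roller in the larger compartment and the rusty bolt, on its head, in the smaller. Yellow tray: lay the pipe collar flat in the larger compartment, stand the bright bolt on its head in the smaller, and push the orange spacer upright down into the gap between the two ribs until it sits on the tray floor; leave the nut where it lies.

Things in the scene. Friction and masses are not known exactly. Their poses are not given: they have to be found in the camera images.
- blue_tray: Blue plastic kit tray, fixed, 140 (x) x 80 (y) mm. Origin: centre of its underside, on the table. Floor 3 mm thick; outer walls 4 mm thick, 12 mm high. A 3 mm thick, 12 mm high cross wall along y makes two compartments, both 72 mm wide in y: the larger from x = -66 to +8 mm (centre -29), the smaller from x = +11 to +66 mm (centre +38.5).
- yellow_tray: Yellow plastic kit tray, fixed, 164 (x) x 80 (y) mm. Origin: centre of underside. Floor 3 mm thick, walls 12 mm high. Compartments, 72 mm wide in y: smaller x = -78 to -34 mm (centre -56), larger x = -31 to +35 mm (centre +2). At the +x end two ribs along y, 56 mm long, tops 26 mm over the table: 18 mm gap down to the tray floor, centre x = +50, y = 0; lips flare from 17 mm up to 28 mm apart.
- guide_roller: Black hourglass-shaped guide roller standing on end, 52 mm diameter at its end flanges, 52 mm high, 0.2 kg. Grips as a plain 52 mm cylinder. Origin: centre of its underside; z up.
- rusty_bolt: Rust-brown hex bolt standing on its head: head 27 mm across, 11 mm high; shank 16 mm diameter; 75 mm high in all; 0.11 kg. Origin: centre of the underside of the head; z up the shank.
- bright_bolt: Bright silver hex bolt standing on its head, smaller than the rusty one: head 20 mm across, 8 mm high; shank 12 mm diameter; 58 mm high in all; 0.11 kg. Origin: centre of the underside of the head; z up the shank.
- pipe_collar: Black square pipe collar lying flat, a block 44 (its x) x 50 (its y) x 22 mm high with a round hole, 0.14 kg. Grips as a solid block. Origin: centre of its underside; z up.
- spacer: Orange spacer block standing on edge, 14 mm thick (its x) x 44 mm long (its y) x 50 mm high, two dark drilled holes through the thickness, 0.07 kg. Origin: centre of its underside; z up.
- big_nut: Rust-brown heavy hex nut lying flat, 30 x 34 x 16 mm. Stays in the stock. Origin: centre of its underside.
There are look-alikes about, which are no part of the job. Several things have the shape of the spacer; the one meant has the colours described above.

How it is judged:
By the outcome, as a careful person would: the job done as asked, in the order asked, and still so for the second after the job is handed in, with the robot touching nothing.
It also fails if it takes over 134 s, if anything falls off the work surface, if the arm or the gripper's body presses on something with over 40 N, if the wrist force passes 120 N, or if a joint passes its speed limit or range.

## Working session

There is one attempt and no reset: what is moved stays moved. The work goes in short steps, Python scripts to look and compute and a tool call to move; the robot and the scene stay as the last step left them, time stands still between calls to the robot, and variables do not carry over. Pictures are saved under pics/ and viewed, at most 14 in all, crops included, and the job is handed in when it is done.

Besides the shell and the picture viewer there is one more tool, called after ">>>" by a JSON object that holds its "op" and its "data", one argument or row to a line. move_arm: Moves the arm, as the interface text tells. Its arguments: {"type":"object","properties":{"plan":{"type":"string"},"grip_force":{"type":"number"}},"required":["plan"]}

```bash
ls; mkdir -p pics; cat > h.py <<'E'
import numpy as np, cv2
from rig import env, viewer, recognise, pinpoint
def rays(cam,px):
    c=viewer.calibration(cam);R=np.array(c["R"]);t=np.array(c["t"])
    K=np.array([[c["fx"],0,c["cx"]],[0,c["fy"],c["cy"]],[0,0,1.]])
    u=cv2.undistortPoints(np.array(px,float).reshape(-1,1,2),K,np.array([c["k1"],0,0,0.])).reshape(-1,2)
    d=np.c_[u,np.ones(len(u))]
    return -R.T@t,d@R   # origin, dirs with depth 1
def at_z(cam,px,z):
    o,d=rays(cam,px); return o+d*((z-o[2])/d[:,2])[:,None]
def cloud(cam,D):
    h,w=D.shape; v,u=np.mgrid[:h,:w]
    o,d=rays(cam,np.stack([u,v],-1).reshape(-1,2))
    return (o+d*D.reshape(-1,1)).reshape(h,w,3)
def save(n,im): cv2.imwrite("pics/"+n+".png",im[:,:,::-1])
E
python3 - <<'E'
from h import *
for c in ("side","top"):
    im,D=viewer.get_image(c); save(c+"0",im); np.save(c+"0.npy",D); np.save(c+"0i.npy",im)
    k=viewer.calibration(c); print(c,k["fx"],k["k1"],(-np.array(k["R"]).T@k["t"]).round(3), np.array(k["R"]).round(2).tolist())
    for n in "blue_tray yellow_tray guide_roller rusty_bolt bright_bolt pipe_collar spacer big_nut".split():
        r=pinpoint(c,n); e=recognise(c,n)
        print(n,[(np.round(x["pixel"]).tolist(),round(x["conf"],2),at_z(c,[x["pixel"]],0)[0].round(3).tolist()) for x in r[:5]],[(np.round(x["extent"]).tolist(),round(x["conf"],2)) for x in e[:5]])
print(env.observe())
E
```

```text
pics
side 527.4241183190182 -0.16369778527173887 [-0.025 -1.048  0.43 ] [[0.85, -0.52, -0.0], [-0.18, -0.29, -0.94], [0.49, 0.8, -0.34]]
blue_tray [] [([352.0, 230.0, 15.0, 10.0], 0.65)]
yellow_tray [([307.0, 288.0], 0.97, [0.444, -0.383, 0.0]), ([349.0, 272.0], 0.27, [0.544, -0.374, 0.0])] []
guide_roller [([305.0, 246.0], 0.74, [0.544, -0.23, -0.0])] [([306.0, 233.0, 28.0, 35.0], 0.85)]
rusty_bolt [([303.0, 265.0], 0.88, [0.49, -0.301, 0.0])] [([303.0, 249.0, 14.0, 42.0], 0.61), ([313.0, 220.0, 22.0, 21.0], 0.4)]
bright_bolt [([351.0, 250.0], 0.68, [0.613, -0.294, 0.0])] [([354.0, 234.0, 10.0, 29.0], 0.51)]
pipe_collar [([348.0, 270.0], 0.68, [0.55, -0.364, 0.0])] [([350.0, 264.0, 33.0, 19.0], 0.69)]
spacer [([408.0, 270.0], 0.94, [0.643, -0.428, 0.0]), ([313.0, 232.0], 0.63, [0.602, -0.175, 0.0]), ([386.0, 244.0], 0.63, [0.693, -0.311, 0.0]), ([244.0, 314.0], 0.56, [0.308, -0.403, 0.0])] [([409.0, 258.0, 23.0, 31.0], 0.85), ([312.0, 221.0, 18.0, 25.0], 0.82), ([243.0, 300.0, 8.0, 44.0], 0.66), ([388.0, 233.0, 22.0, 27.0], 0.65)]
big_nut [([353.0, 236.0], 0.54, [0.662, -0.241, -0.0
[... 1562 characters left out ...]
6060e+01, -1.23379053e+01]), 'qvel': array([ 0.03379358, -0.01200343,  0.01948983, -0.03752335,  0.00916127,
       -0.01852254]), 'joint_efforts': array([-7.51041662e-04, -4.48321152e+01, -2.31467235e+01, -2.32969705e-04,
        5.13904197e-04, -2.01613778e-05]), 'position': array([ 0.22365388, -0.50244838,  0.23133408]), 'tool_rot': array([[ 9.13559831e-01,  4.06704357e-01, -2.28544219e-05],
       [ 4.06704357e-01, -9.13559831e-01, -2.57465332e-05],
       [-3.13501091e-05,  1.42260056e-05, -9.99999999e-01]]), 'ft_force': array([-0.35569479,  0.13655833, -0.72008629]), 'wrist_torque': array([-0.00592104, -0.00054651, -0.01508906]), 'gripper_force': 0.0, 'grip_width': 0.08512582228403136}
```

View pics/top0.png

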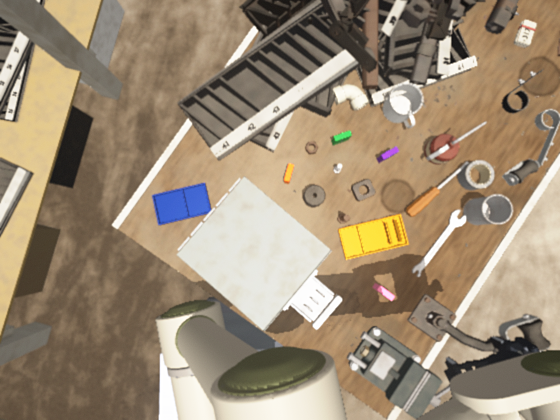

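View pics/side0.png

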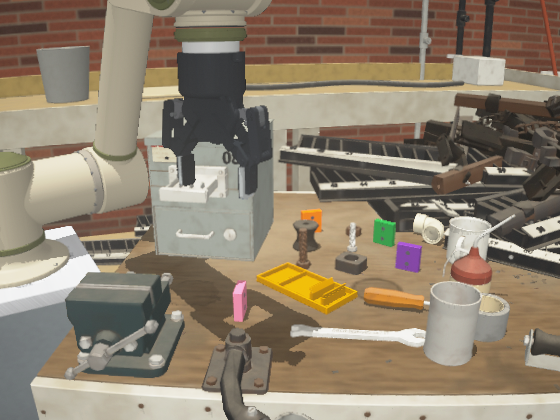

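Top view: blue tray (181,204), orange spacer (289,173), roller (314,195), nut (311,148), bright bolt (337,168), collar (363,190), rusty bolt (343,218), yellow tray (374,237, ribs at its right end), and a tall grey cabinet (255,250) between the trays. The green, purple and pink blocks are look-alikes. The side view agrees: orange at (312,221).

```bash
python3 - <<'E'
from h import *
im=np.load("top0i.npy");D=np.load("top0.npy");P=cloud("top",D)
save("topc",cv2.resize(im[120:270,270:420],(800,800),interpolation=cv2.INTER_CUBIC)[:600*2][:800])
cv2.imwrite("pics/topc.png",cv2.resize(im[125:265,150:420],(800,415),interpolation=cv2.INTER_CUBIC)[:,:,::-1])
print("cabinet z", np.percentile(P[200:310,200:310,2][D[200:310,200:310]>0],[5,50,95]))
m=(P[...,2]>0.1)&(D>0); 
n,l,s,c=cv2.connectedComponentsWithStats(m.astype(np.uint8))
for i in range(1,n):
    if s[i,4]>300:
        q=P[l==i]; print("tall",s[i],q.min(0).round(3),q.max(0).round(3),cv2.boxPoints(cv2.minAreaRect(q[:,:2].astype(np.float32))).round(3).tolist())
# table plane offset
tb=P[200:212,270:290,2]; print("table near",[np.median(P[a:a+6,b:b+6,2]).round(4) for a,b in((190,330),(210,310),(160,360),(155,290),(195,225),(265,400))])
m=(P[...,2]>0.007)&(P[...,2]<0.1)&(D>0); m[:,:140]=0;m[:130]=0;m[310:]=0;m[:,420:]=0
n,l,s,c=cv2.connectedComponentsWithStats(m.astype(np.uint8))
for i in range(1,n):
    if s[i,4]>15:
        q=P[l==i]; zt=np.percentile(q[:,2],95); t=q[q[:,2]>zt-0.006]
        r=cv2.minAreaRect(t[:,:2].astype(np.float32)); print(s[i],"z",zt.round(4),"rect",np.round(r[0],3),np.round(r[1],3),round(r[2],1))
S=np.load("side0.npy");Q=cloud("side",S);si=np.load("side0i.npy")
cv2.imwrite("pics/sidec.png",cv2.resize(si[195:320,225:425],(800,500),interpolation=cv2.INTER_CUBIC)[:,:,::-1])
m=(Q[...,2]>0.005)&(Q[...,2]<0.09)&(S>0)&(Q[...,0]<0.75)&(Q[...,1]>-.46)&(Q[...,1]<-.1)&(Q[...,0]>.35)
n,l,s,c=cv2.connectedComponentsWithStats(m.astype(np.uint8))
for i in range(1,n):
    if s[i,4]>20:
        q=Q[l==i]; print("side",s[i],np.percentile(q,2,axis=0).round(3),np.percentile(q,98,axis=0).round(3))
E
```

```text
cabinet z [-0.00036188  0.23853198  0.24084822]
tall [  178     0   308   161 20872] [ 0.615 -0.628  0.1  ] [1.    0.076 0.242] [[0.6029999852180481, 0.014999999664723873], [0.9139999747276306, -0.6589999794960022], [1.2079999446868896, -0.5230000019073486], [0.8970000147819519, 0.1509999930858612]]
tall [  177   176   165   155 13790] [ 0.247 -0.276  0.148] [0.561 0.054 0.243] [[0.19900000095367432, -0.1850000023841858], [0.3529999852180481, -0.3179999887943268], [0.5649999976158142, -0.0729999989271164], [0.41100001335144043, 0.05999999865889549]]
tall [  156   300   191   120 15136] [ 0.064 -0.203  0.102] [0.34  0.121 0.688] [[0.0560000017285347, 0.07900000363588333], [0.11999999731779099, -0.2370000034570694], [0.34700000286102295, -0.19099999964237213], [0.28200000524520874, 0.125]]
tall [  385   335   175    85 10058] [ 0.046 -0.566  0.1  ] [ 0.295 -0.304  0.544] [[0.028999999165534973, -0.4059999883174896], [0.14300000667572021, -0.628000020980835], [0.34599998593330383, -0.5249999761581421], [0.2329999953508377, -0.3019999861717224]]
table near [np.float64(0.0), np.float64(0.
[... 1180 characters left out ...]
 0.303 -0.401] [0.044 0.014] 52.7
side [317 177  53  25 951] [ 0.655 -0.181  0.05 ] [ 0.748 -0.108  0.088]
side [ 207  190   65   71 2533] [ 0.352 -0.242  0.007] [ 0.527 -0.115  0.088]
side [ 257  209  100  100 2502] [ 0.388 -0.455  0.005] [ 0.614 -0.172  0.069]
side [373 218  23  27 501] [ 0.677 -0.328  0.006] [ 0.702 -0.287  0.051]
side [446 220  14  39 285] [ 0.731 -0.459  0.011] [ 0.744 -0.428  0.078]
side [345 222  16  28 249] [ 0.604 -0.304  0.005] [ 0.682 -0.223  0.058]
side [395 241  27  30 615] [ 0.629 -0.443  0.006] [ 0.657 -0.406  0.051]
side [335 251  32  22 522] [ 0.53  -0.389  0.006] [ 0.581 -0.338  0.024]
side [449 253   6  10  32] [ 0.731 -0.459  0.006] [ 0.736 -0.447  0.024]
```

View pics/topc.png

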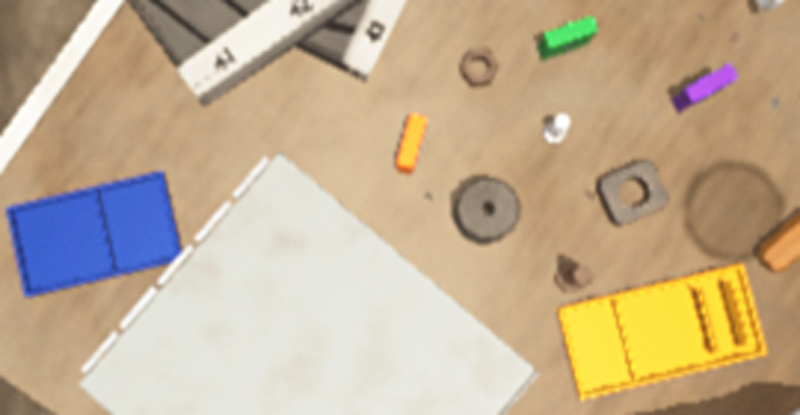

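View pics/sidec.png

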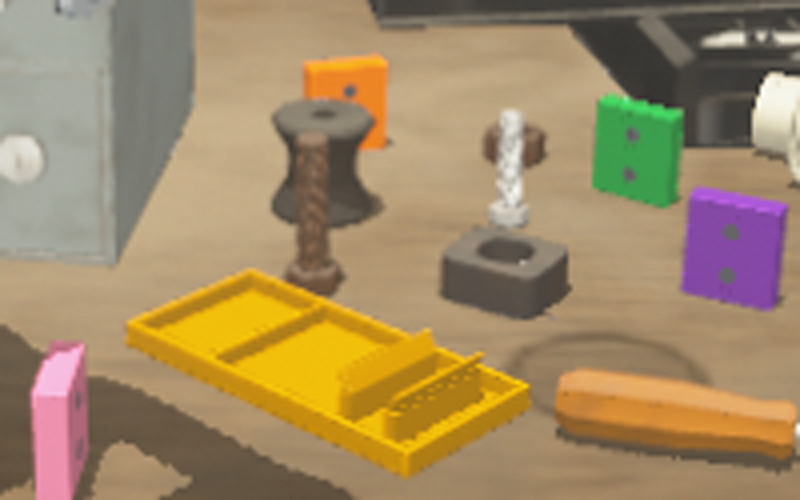

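```bash
python3 - <<'E'
from h import *
S=np.load("side0.npy");Q=cloud("side",S)
for r in range(0,200,12): print(r,[(c,Q[r,c].round(2).tolist()) for c in (120,150,185,210,240) if S[r,c]>0])
D=np.load("top0.npy");P=cloud("top",D)
m=(P[...,2]>0.232)&(P[...,2]<.246)&(D>0); m[:,:170]=0;m[:,345:]=0;m[:170]=0;m[335:]=0
q=P[m]; print(cv2.boxPoints(cv2.minAreaRect(q[:,:2].astype(np.float32))).round(3).tolist())
q=cv2.convexHull(q[:,:2].astype(np.float32))
print(cv2.approxPolyDP(q,.01,True).round(3).reshape(-1,2).tolist())
# side: rusty bolt/bright bolt/roller/spacer by pixel column regions
for n,(x,y) in dict(rusty=(.484,-.307),bright=(.612,-.295),roller=(.541,-.233),spacer=(.598,-.171)).items():
    for nm,C,DD in(("side",Q,S),("top",P,D)):
        k=(np.hypot(C[...,0]-x,C[...,1]-y)<.035)&(C[...,2]>.02)&(DD>0); q=C[k]
        print(n,nm,len(q),np.percentile(q,5,axis=0).round(4),np.median(q,axis=0).round(4),np.percentile(q,95,axis=0).round(4))
E
```

```text
0 [(120, [0.15, -0.42, 0.46]), (150, [0.16, -0.5, 0.46]), (185, [0.18, -0.55, 0.46]), (210, [0.21, -0.53, 0.46]), (240, [0.25, -0.53, 0.46])]
12 [(120, [0.23, -0.12, 0.46]), (150, [0.16, -0.49, 0.45]), (185, [0.18, -0.53, 0.45]), (210, [0.21, -0.54, 0.45]), (240, [0.24, -0.54, 0.45])]
24 [(120, [0.23, -0.11, 0.44]), (150, [0.29, -0.11, 0.44]), (185, [0.19, -0.52, 0.43]), (210, [0.21, -0.54, 0.43]), (240, [0.24, -0.54, 0.43])]
36 [(120, [0.23, -0.1, 0.42]), (150, [0.29, -0.09, 0.42]), (185, [0.19, -0.52, 0.42]), (210, [0.21, -0.54, 0.42]), (240, [0.24, -0.54, 0.42])]
48 [(120, [0.23, -0.09, 0.4]), (150, [0.75, 1.28, 0.35]), (185, [0.19, -0.51, 0.41]), (210, [0.21, -0.53, 0.41]), (240, [1.14, 1.18, 0.34])]
60 [(120, [0.24, -0.09, 0.38]), (150, [0.75, 1.29, 0.3]), (185, [0.19, -0.52, 0.4]), (210, [0.21, -0.53, 0.4]), (240, [0.24, -0.53, 0.4])]
72 [(120, [0.24, -0.08, 0.36]), (150, [0.73, 1.25, 0.25]), (185, [0.19, -0.51, 0.38]), (210, [0.21, -0.54, 0.39]), (240, [0.24, -0.54, 0.38])]
84 [(120, [0.24, -0.08, 0.33]), (150, [0.73, 1.26, 0.19]), (185, [0.19, -0.51, 0.37]), (210, [0.21, -0.5
[... 1764 characters left out ...]
 [ 0.4823 -0.312   0.0504] [ 0.4912 -0.3034  0.0759]
rusty top 55 [ 0.4778 -0.3125  0.0266] [ 0.4832 -0.3038  0.074 ] [ 0.4902 -0.2998  0.0777]
bright side 110 [ 0.6063 -0.3009  0.0214] [ 0.61   -0.2975  0.0403] [ 0.6154 -0.2903  0.0583]
bright top 30 [ 0.6068 -0.299   0.0273] [ 0.6101 -0.2942  0.0561] [ 0.616  -0.2901  0.06  ]
roller side 324 [ 0.5194 -0.258   0.0236] [ 0.5399 -0.2433  0.0515] [ 0.5603 -0.2169  0.0538]
roller top 342 [ 0.5189 -0.2546  0.0493] [ 0.541 -0.233  0.052] [ 0.5609 -0.2128  0.055 ]
spacer side 228 [ 0.579  -0.1836  0.028 ] [ 0.6006 -0.1762  0.0424] [ 0.6175 -0.1629  0.0511]
spacer top 110 [ 0.5773 -0.1794  0.0378] [ 0.5964 -0.1696  0.0495] [ 0.6167 -0.1619  0.0532]
```

>>> {"op": "move_arm", "data": {
  "plan": "0 0 -0.03 0 0 0 0.085;0 0 -0.03 0 0 0 0.085;0.05 -0.0146 0 0 0 0 0.085;0.05 -0.0146 0 0 0 0 0.085;0.05 -0.0146 0 0 0 0 0.085;0.05 -0.0146 0 0 0 0 0.085;0.05 -0.0146 0 0 0 0 0.085;0.05 -0.0146 0 0 0 0 0.085;0.05 -0.0146 0 0 0 0 0.085;0.049 -0.0146 0 0 0 0 0.085"
}}

```text
time_s: 2.95
position: [0.5419, -0.2322, 0.2914]
tool_rot: [[0.914, 0.407, 0.0], [0.407, -0.914, -0.0], [0.0, 0.0, -1.0]]
ft_force: [0.4, -0.7, 0.0]
grip_width: 0.085
gripper_force: 0.0
```

>>> {"op": "move_arm", "data": {
  "plan": "0 0 0 0 0 -0.1725 0.08;0 0 0.02 0 0 -0.1725 0.08;0 0 0.02 0 0 -0.1725 0.08;0 0 0.02 0 0 -0.1725 0.08;0 0 0.02 0 0 -0.1725 0.08;0 0 0.02 0 0 -0.1725 0.08;0 0 0.02 0 0 -0.1725 0.08;0 0 0.02 0 0 -0.1725 0.08;0 0 0 0 0 0 0.08"
}}

```text
time_s: 4.08
position: [0.5402, -0.2332, 0.1501]
tool_rot: [[-0.224, 0.974, -0.002], [0.974, 0.224, 0.002], [0.002, -0.002, -1.0]]
ft_force: [0.4, -0.2, 0.3]
grip_width: 0.0798
gripper_force: 0.0
```

```bash
cat >> h.py <<'E'
def st():
    o=env.observe(); R=o["tool_rot"]; psi=np.degrees(np.arctan2(R[1,0],R[0,0]))
    print("t",o["time_s"],"p",o["position"].round(4),"psi",round(psi,2),"q",o["q"].round(1),"w",round(o["grip_width"],4),"F",o["ft_force"].round(1),"gf",o["gripper_force"]); return o,psi
def go(x,y,psi=None):
    """tool-axes shift to a world xy, then turn"""
    o,p=st(); R=o["tool_rot"]; d=np.array([x,y,o["position"][2]])-o["position"]
    print("shift tool xy",(R.T@d).round(4)); 
    if psi is not None: print("turn z rad",round(-np.radians(psi-p),4))
E
python3 - <<'E'
from h import *
go(.5405,-.234,103.1)
im,S=viewer.get_image("side"); Q=cloud("side",S); save("s1",im)
k=(S>0)&(Q[...,2]>.27)&(Q[...,0]<.65)&(Q[...,0]>.15)&(Q[...,1]>-.35)&(Q[...,1]<.1)
q=Q[k]; d=q[:,:2]@np.array([.92,-.39])
for a in np.arange(.2,.66,.03):
    s=q[(d>a)&(d<a+.03)]
    if len(s): print("r",a.round(2),len(s),"zmin",s[:,2].min().round(3),"zmax",s[:,2].max().round(3))
E
```

```text
t 4.075 p [ 0.5402 -0.2332  0.1501] psi 102.97 q [-34.9  29.5  75.4   0.   75.3 -47.8] w 0.0798 F [ 0.4 -0.2  0.3] gf 0.0
shift tool xy [-0.0009  0.0001 -0.    ]
turn z rad -0.0022
r 0.2 1078 zmin 0.324 zmax 0.493
r 0.23 758 zmin 0.371 zmax 0.491
r 0.26 363 zmin 0.422 zmax 0.49
r 0.29 21 zmin 0.478 zmax 0.49
r 0.35 117 zmin 0.457 zmax 0.481
r 0.38 341 zmin 0.434 zmax 0.479
r 0.41 612 zmin 0.41 zmax 0.478
r 0.44 858 zmin 0.392 zmax 0.477
r 0.47 923 zmin 0.385 zmax 0.478
r 0.5 954 zmin 0.376 zmax 0.477
r 0.53 1346 zmin 0.27 zmax 0.465
r 0.56 1894 zmin 0.27 zmax 0.459
r 0.59 1368 zmin 0.27 zmax 0.451
r 0.62 84 zmin 0.271 zmax 0.418
```

View pics/s1.png

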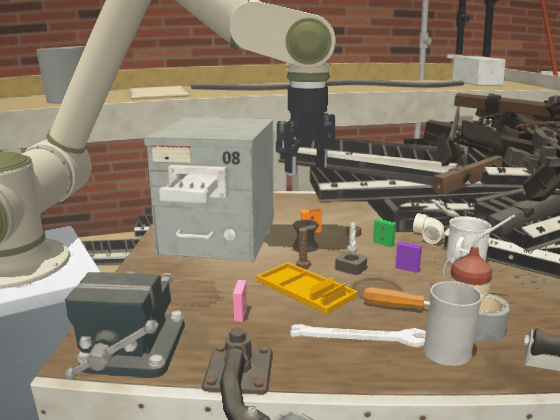

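The gripper hangs over the roller at about (306,150) to (306,235). The forearm clears the cabinet by an estimated 15 mm or more at grasp depth.

>>> {"op": "move_arm", "data": {
  "plan": "-0.0005 0 0.035 0 0 0 0.08;0 0 0.035 0 0 0 0.08;0 0 0.035 0 0 0 0.08;0 0 0.027 0 0 0 0.08;0 0 0 0 0 0 0.08;0 0 0 0 0 0 0.045;0 0 0 0 0 0 0.045;0 0 0 0 0 0 0.045;0 0 0 0 0 0 0.045;0 0 0 0 0 0 0.045",
  "grip_force": 50
}}

```text
time_s: 5.38
position: [0.5417, -0.2346, 0.0214]
tool_rot: [[-0.225, 0.974, 0.003], [0.974, 0.225, -0.002], [-0.003, 0.003, -1.0]]
ft_force: [-1.0, 0.5, 5.9]
grip_width: 0.0504
gripper_force: 52.6
```

>>> {"op": "move_arm", "data": {
  "plan": "0 0 -0.03 0 0 0 0.045;0 0 -0.05 0 0 0 0.045;0 0 -0.055 0 0 0 0.045;0 0 -0.055 0 0 0 0.045;0 0 -0.055 0 0 0 0.045;0 0 -0.055 0 0 0 0.045;0 0 -0.01 0 0 0 0.045;0 0 0 0 0 0 0.045"
}}

```text
time_s: 6.38
position: [0.5405, -0.2338, 0.3293]
tool_rot: [[-0.226, 0.974, 0.0], [0.974, 0.226, -0.0], [-0.0, 0.0, -1.0]]
ft_force: [-0.1, -0.2, -2.3]
grip_width: 0.0505
gripper_force: 53.0
```

```bash
python3 -c "
from h import *
go(.5194,.1322,103.1)"
```

```text
t 6.375 p [ 0.5405 -0.2338  0.3293] psi 103.05 q [-34.9  23.4  55.9  -0.  100.7 -47.9] w 0.0505 F [-0.1 -0.2 -2.3] gf 52.96796892056591
shift tool xy [ 3.613e-01  6.200e-02 -1.000e-04]
turn z rad -0.0009
```

>>> {"op": "move_arm", "data": {
  "plan": "0.04 0.007 0 0 0 0 0.045;0.046 0.008 0 0 0 0 0.045;0.046 0.008 0 0 0 0 0.045;0.046 0.008 0 0 0 0 0.045;0.046 0.008 0 0 0 0 0.045;0.046 0.008 0 0 0 0 0.045;0.046 0.008 0 0 0 0 0.045;0.045 0.007 0 0 0 0 0.045;0 0 0.03 0 0 0 0.045;0 0 0.05 0 0 0 0.045;0 0 0.05 0 0 0 0.045;0 0 0.03 0 0 0 0.045"
}}

```text
time_s: 7.88
position: [0.5174, 0.1316, 0.1651]
tool_rot: [[-0.226, 0.974, -0.007], [0.974, 0.226, -0.0], [0.001, -0.007, -1.0]]
ft_force: [0.7, 1.1, -1.5]
grip_width: 0.0499
gripper_force: 52.8
```

```bash
python3 - <<'E'
from h import *
go(.5194,.1322,103.1)
im,S=viewer.get_image("side"); Q=cloud("side",S); save("s2",im)
T,D=viewer.get_image("top"); P=cloud("top",D); save("t2",T)
cv2.imwrite("pics/st2.png",np.vstack([cv2.resize(im,(400,300)),cv2.resize(T,(400,300))])[:,:,::-1])
k=(D>0)&(P[...,2]>.26); h=P[k]
for x in np.arange(.2,.62,.04):
    s=h[abs(h[:,0]-x)<.02]
    if len(s): print("top x",x.round(2),"y",s[:,1].min().round(3),s[:,1].max().round(3),"z",s[:,2].min().round(3),s[:,2].max().round(3))
k=(S>0)&(Q[...,2]>.245)&(Q[...,0]<.65)&(Q[...,0]>.2)&(Q[...,1]<.25)&(Q[...,1]>-.3); h=Q[k]
for x in np.arange(.2,.62,.04):
    s=h[abs(h[:,0]-x)<.02]
    if len(s): print("side x",x.round(2),"y",s[:,1].min().round(3),s[:,1].max().round(3),"z",s[:,2].min().round(3),s[:,2].max().round(3))
E
```

```text
t 7.875 p [0.5174 0.1316 0.1651] psi 103.05 q [  1.6  23.7  82.9  -0.   73.7 -11.5] w 0.0499 F [ 0.7  1.1 -1.5] gf 52.84404049802106
shift tool xy [ 0.0001  0.0021 -0.    ]
turn z rad -0.0009
top x 0.24 y 0.073 0.077 z 0.561 0.584
top x 0.28 y 0.071 0.124 z 0.526 0.624
top x 0.32 y 0.073 0.168 z 0.494 0.609
top x 0.36 y 0.074 0.169 z 0.453 0.574
top x 0.4 y 0.066 0.189 z 0.41 0.538
top x 0.44 y 0.067 0.188 z 0.26 0.5
top x 0.48 y 0.06 0.189 z 0.261 0.485
top x 0.52 y 0.059 0.19 z 0.262 0.474
top x 0.56 y 0.062 0.191 z 0.385 0.463
side x 0.2 y 0.228 0.232 z 0.498 0.504
side x 0.28 y 0.1 0.136 z 0.487 0.496
side x 0.32 y 0.074 0.145 z 0.452 0.493
side x 0.36 y 0.073 0.148 z 0.415 0.492
side x 0.4 y 0.063 0.185 z 0.409 0.493
side x 0.44 y 0.064 0.191 z 0.245 0.492
side x 0.48 y 0.06 0.19 z 0.245 0.485
side x 0.52 y 0.057 0.176 z 0.245 0.472
side x 0.56 y 0.06 0.156 z 0.245 0.465
side x 0.6 y 0.131 0.138 z 0.249 0.269
```

View pics/st2.png

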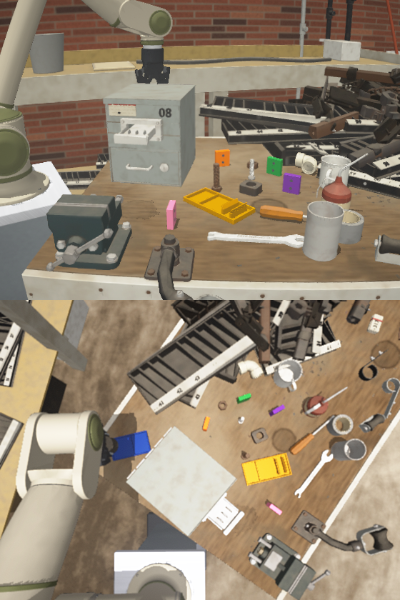

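Both views show the tool over the blue tray's left compartment (top half-scale at about (112,450)). The roller is gone from the stock, and the wrist clears the cabinet.

>>> {"op": "move_arm", "data": {
  "plan": "0 0 0 0 0 0 0.045;0 0 0.035 0 0 0 0.045;0 0 0.035 0 0 0 0.045;0 0 0.035 0 0 0 0.045;0 0 0.02 0 0 0 0.045;0 0 0 0 0 0 0.045;0 0 0 0 0 0 0.045"
}}

```text
time_s: 8.85
position: [0.5206, 0.1318, 0.0459]
tool_rot: [[-0.226, 0.974, 0.003], [0.974, 0.226, 0.0], [-0.001, 0.003, -1.0]]
ft_force: [0.5, -0.1, -2.1]
grip_width: 0.0505
gripper_force: 52.9
```

```bash
python3 -c "
from h import *
go(.5194,.1322,103.1)"
```

```text
t 8.85 p [0.5206 0.1318 0.0459] psi 103.06 q [  1.6  32.4  91.2   0.   56.2 -11.5] w 0.0505 F [ 0.5 -0.1 -2.1] gf 52.91239327299991
shift tool xy [ 0.0007 -0.001  -0.    ]
turn z rad -0.0006
```

>>> {"op": "move_arm", "data": {
  "plan": "0 0 0.01 0 0 0 0.045;0 0 0.006 0 0 0 0.045;0 0 0.003 0 0 0 0.045;0 0 0.001 0 0 0 0.045;0 0 0 0 0 0 0.045"
}}

```text
time_s: 9.48
position: [0.5197, 0.1317, 0.0245]
tool_rot: [[-0.226, 0.974, 0.0], [0.974, 0.226, 0.0], [-0.0, 0.0, -1.0]]
ft_force: [-0.6, 0.4, -1.9]
grip_width: 0.0507
gripper_force: 53.1
```

>>> {"op": "move_arm", "data": {
  "plan": "0 0 0.001 0 0 0 0.045;0 0 0.001 0 0 0 0.045;0 0 0 0 0 0 0.045"
}}

```text
time_s: 9.85
position: [0.5197, 0.1318, 0.0243]
tool_rot: [[-0.226, 0.974, 0.002], [0.974, 0.226, -0.0], [-0.0, 0.001, -1.0]]
ft_force: [-6.7, -0.8, 20.3]
grip_width: 0.0504
gripper_force: 55.2
```

>>> {"op": "move_arm", "data": {
  "plan": "0 0 -0.001 0 0 0 0.07;0 0 0 0 0 0 0.07;0 0 0 0 0 0 0.07;0 0 0 0 0 0 0.07;0 0 -0.03 0 0 0 0.07;0 0 -0.055 0 0 0 0.07;0 0 -0.055 0 0 0 0.07;0 0 -0.055 0 0 0 0.07;0 0 -0.055 0 0 0 0.07;0 0 -0.03 0 0 0 0.05;0 0 0 0 0 0 0.04"
}}

```text
time_s: 11.22
position: [0.5201, 0.1317, 0.3053]
tool_rot: [[-0.226, 0.974, 0.004], [0.974, 0.226, 0.0], [-0.001, 0.004, -1.0]]
ft_force: [0.6, -1.2, -0.1]
grip_width: 0.0402
gripper_force: 0.0
```

```bash
python3 -c "
from h import *
go(.4835,-.3065,103.1)"
```

```text
t 11.225 p [0.5201 0.1317 0.3053] psi 103.07 q [  1.6  17.9  68.1   0.   93.7 -11.5] w 0.0402 F [ 0.6 -1.2 -0.1] gf 0.0
shift tool xy [-4.186e-01 -1.347e-01 -2.000e-04]
turn z rad -0.0006
```

>>> {"op": "move_arm", "data": {
  "plan": "-0.05 -0.0165 0 0 0 0 0.04;-0.053 -0.017 0 0 0 0 0.04;-0.053 -0.017 0 0 0 0 0.04;-0.053 -0.017 0 0 0 0 0.04;-0.053 -0.017 0 0 0 0 0.04;-0.053 -0.017 0 0 0 0 0.04;-0.053 -0.017 0 0 0 0 0.04;-0.05 -0.016 0 0 0 0 0.04;0 0 0.05 0 0 0 0.04;0 0 0.05 0 0 0 0.04;0 0 0.05 0 0 0 0.04;0 0 0.025 0 0 0 0.04"
}}

```text
time_s: 12.72
position: [0.4815, -0.3046, 0.1241]
tool_rot: [[-0.226, 0.974, -0.005], [0.974, 0.226, 0.005], [0.006, -0.004, -1.0]]
ft_force: [0.8, -0.2, 0.6]
grip_width: 0.0398
gripper_force: 0.0
```

```bash
python3 - <<'E'
from h import *
go(.485,-.307,103.1)
T,D=viewer.get_image("top"); P=cloud("top",D)
k=(D>0)&(P[...,0]>.44)&(P[...,0]<.6)&(P[...,1]>.02)&(P[...,1]<.2); 
z=P[...,2]; m=k&(z>.04)&(z<.07); q=P[m]; print("roller",len(q),q.min(0),q.max(0)) if len(q) else print("none")
cv2.imwrite("pics/b3.png",cv2.resize(T[170:240,140:300],(800,350),interpolation=cv2.INTER_CUBIC)[:,:,::-1])
E
```

```text
t 12.725 p [ 0.4815 -0.3046  0.1241] psi 103.05 q [-44.2  29.5  80.4  -0.   70.5 -57.3] w 0.0398 F [ 0.8 -0.2  0.6] gf 0.0
shift tool xy [-0.0031  0.0028 -0.    ]
turn z rad -0.0009
roller 342 [0.49233141 0.10586948 0.04037275] [0.54433424 0.1564622  0.05925148]
```

View pics/b3.png

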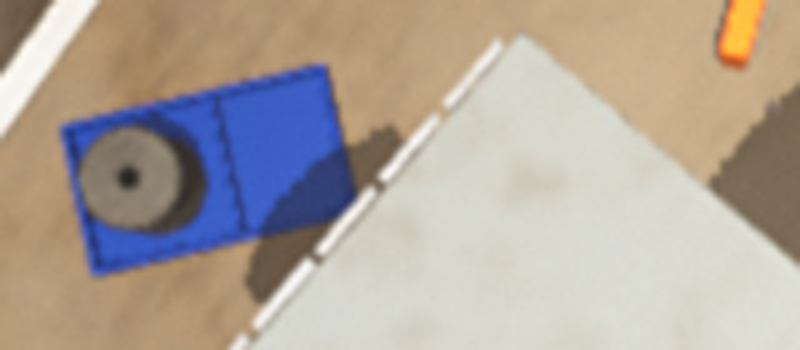

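The roller stands inside the larger blue compartment at (130,178) in the crop. Next is the rusty bolt.

>>> {"op": "move_arm", "data": {
  "plan": "-0.002 0.002 0 0 0 0 0.04;0 0 0 0 0 0 0.04;0 0 0.035 0 0 0 0.04;0 0 0.032 0 0 0 0.04;0 0 0.01 0 0 0 0.04;0 0 0 0 0 0 0.04;0 0 0 0 0 0 0.04;0 0 0 0 0 0 0.01;0 0 0 0 0 0 0.01;0 0 0 0 0 0 0.01;0 0 0 0 0 0 0.01;0 0 0 0 0 0 0.01",
  "grip_force": 45
}}

```text
time_s: 14.28
position: [0.4858, -0.3077, 0.0523]
tool_rot: [[-0.226, 0.974, 0.001], [0.974, 0.226, -0.001], [-0.002, 0.001, -1.0]]
ft_force: [-1.0, 0.5, 5.8]
grip_width: 0.0141
gripper_force: 43.9
```

>>> {"op": "move_arm", "data": {
  "plan": "0 0 -0.02 0 0 0 0.01;0 0 -0.04 0 0 0 0.01;0 0 -0.05 0 0 0 0.01;0 0 -0.05 0 0 0 0.01;0 0 -0.05 0 0 0 0.01;0 0 -0.05 0 0 0 0.01;0 0 -0.02 0 0 0 0.01;0 0 0 0 0 0 0.01"
}}

```text
time_s: 15.28
position: [0.4856, -0.3075, 0.3323]
tool_rot: [[-0.226, 0.974, 0.002], [0.974, 0.226, -0.002], [-0.002, 0.001, -1.0]]
ft_force: [0.2, -0.8, -1.7]
grip_width: 0.0144
gripper_force: 44.1
```

```bash
python3 -c "
from h import *
go(.5347,.0665,103.1)"
```

```text
t 15.275 p [ 0.4856 -0.3075  0.3323] psi 103.07 q [-44.1  21.7  58.1   0.  100.  -57.2] w 0.0144 F [ 0.2 -0.8 -1.7] gf 44.07344341278076
shift tool xy [ 0.3532  0.1324 -0.0005]
turn z rad -0.0005
```

>>> {"op": "move_arm", "data": {
  "plan": "0.03 0.0115 0 0 0 0 0.01;0.047 0.0175 0 0 0 0 0.01;0.047 0.0175 0 0 0 0 0.01;0.047 0.0175 0 0 0 0 0.01;0.047 0.0175 0 0 0 0 0.01;0.047 0.0175 0 0 0 0 0.01;0.047 0.0175 0 0 0 0 0.01;0.041 0.0155 0 0 0 0 0.01;0 0 0.03 0 0 0 0.01;0 0 0.05 0 0 0 0.01;0 0 0.05 0 0 0 0.01;0 0 0.03 0 0 0 0.01"
}}

```text
time_s: 16.77
position: [0.5323, 0.0665, 0.1674]
tool_rot: [[-0.226, 0.974, -0.006], [0.974, 0.226, 0.001], [0.002, -0.006, -1.0]]
ft_force: [0.9, -0.5, -1.1]
grip_width: 0.0145
gripper_force: 44.1
```

```bash
python3 - <<'E'
from h import *
go(.5347,.0665,103.1)
im,S=viewer.get_image("side"); Q=cloud("side",S); save("s4",im)
k=(S>0)&(Q[...,2]>.25)&(Q[...,0]<.65)&(Q[...,0]>.2)&(Q[...,1]<.2)&(Q[...,1]>-.3); h=Q[k]
e=(h[:,:2]-[.411,.06])@np.array([.655,.756])   # distance beyond cabinet edge
for x in np.arange(-.16,.16,.02):
    s=h[abs(e-x)<.01]
    if len(s): print("e",x.round(2),"z",s[:,2].min().round(3),s[:,2].max().round(3), s[s[:,2].argmin()].round(3))
T,D=viewer.get_image("top"); save("t4",T)
cv2.imwrite("pics/s4c.png",cv2.resize(im[0:160,150:400],(800,512),interpolation=cv2.INTER_CUBIC)[:,:,::-1])
E
```

```text
t 16.775 p [0.5323 0.0665 0.1674] psi 103.06 q [ -5.5  23.8  82.4   0.   74.2 -18.6] w 0.0145 F [ 0.9 -0.5 -1.1] gf 44.11291301250458
shift tool xy [-0.0006  0.0023 -0.    ]
turn z rad -0.0006
e -0.06 z 0.469 0.492 [0.36  0.037 0.469]
e -0.04 z 0.417 0.502 [0.413 0.015 0.417]
e -0.02 z 0.405 0.501 [0.449 0.014 0.405]
e -0.0 z 0.394 0.489 [0.482 0.011 0.394]
e 0.02 z 0.254 0.482 [0.476 0.039 0.254]
e 0.04 z 0.25 0.474 [0.478 0.054 0.25 ]
e 0.06 z 0.25 0.465 [0.521 0.043 0.25 ]
e 0.08 z 0.251 0.408 [0.555 0.053 0.251]
e 0.1 z 0.252 0.401 [0.557 0.057 0.252]
e 0.12 z 0.251 0.388 [0.59  0.069 0.251]
e 0.14 z 0.255 0.26 [0.597 0.071 0.255]
```

View pics/s4c.png

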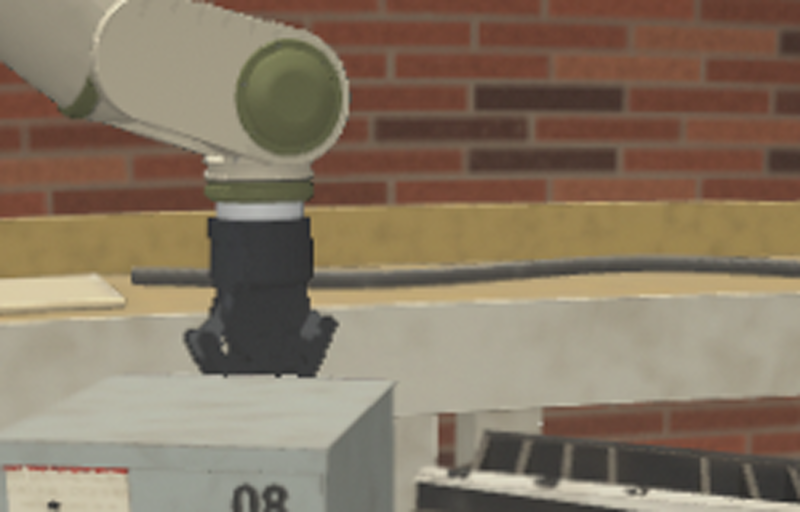

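The wrist and gripper are clear of the cabinet: the underside is at least 0.39 over it now, 0.28 at placing height. The gripper body hangs beyond the far edge at about (262,300) in the crop.

>>> {"op": "move_arm", "data": {
  "plan": "0 0 0 0 0 0 0.01;0 0 0.03 0 0 0 0.01;0 0 0.035 0 0 0 0.01;0 0 0.025 0 0 0 0.01;0 0 0 0 0 0 0.01;0 0 0 0 0 0 0.01"
}}

```text
time_s: 17.62
position: [0.5352, 0.0662, 0.083]
tool_rot: [[-0.226, 0.974, 0.003], [0.974, 0.226, -0.0], [-0.001, 0.003, -1.0]]
ft_force: [1.2, -0.3, -1.1]
grip_width: 0.0143
gripper_force: 44.2
```

```bash
python3 -c "
from h import *
go(.5347,.0665,103.1)"
```

```text
t 17.625 p [0.5352 0.0662 0.083 ] psi 103.06 q [ -5.5  29.6  88.6   0.   61.6 -18.6] w 0.0143 F [ 1.2 -0.3 -1.1] gf 44.19161260128021
shift tool xy [ 0.0004 -0.0005 -0.    ]
turn z rad -0.0006
```

>>> {"op": "move_arm", "data": {
  "plan": "0 0 0.012 0 0 0 0.01;0 0 0.008 0 0 0 0.01;0 0 0.005 0 0 0 0.01;0 0 0 0 0 0 0.01;0 0 0 0 0 0 0.01"
}}

```text
time_s: 18.25
position: [0.5344, 0.0663, 0.0564]
tool_rot: [[-0.226, 0.974, 0.0], [0.974, 0.226, -0.0], [-0.0, 0.0, -1.0]]
ft_force: [-0.5, -0.4, -0.6]
grip_width: 0.0142
gripper_force: 44.2
```

>>> {"op": "move_arm", "data": {
  "plan": "0 0 0.001 0 0 0 0.01;0 0 0.0005 0 0 0 0.01;0 0 0 0 0 0 0.01"
}}

```text
time_s: 18.62
position: [0.5344, 0.0663, 0.0553]
tool_rot: [[-0.226, 0.974, 0.001], [0.974, 0.226, -0.0], [-0.0, 0.001, -1.0]]
ft_force: [-1.8, 0.2, 5.2]
grip_width: 0.0144
gripper_force: 44.7
```

>>> {"op": "move_arm", "data": {
  "plan": "0 0 0 0 0 0 0.03;0 0 0 0 0 0 0.036;0 0 0 0 0 0 0.036;0 0 -0.02 0 0 0 0.036;0 0 -0.04 0 0 0 0.036;0 0 -0.055 0 0 0 0.036;0 0 -0.055 0 0 0 0.04;0 0 -0.055 0 0 0 0.06;0 0 -0.03 0 0 0 0.07;0 0 0 0 0 0 0.07"
}}

```text
time_s: 19.88
position: [0.5348, 0.0663, 0.3119]
tool_rot: [[-0.226, 0.974, 0.005], [0.974, 0.226, -0.0], [-0.001, 0.004, -1.0]]
ft_force: [0.4, 0.2, -1.6]
grip_width: 0.0702
gripper_force: 0.0
```

```bash
python3 - <<'E'
from h import *
go(.5565,-.3615,113.8)
E
```

```text
t 19.875 p [0.5348 0.0663 0.3119] psi 103.07 q [ -5.5  18.   66.9   0.   94.8 -18.6] w 0.0702 F [ 0.4  0.2 -1.6] gf 0.0
shift tool xy [-4.216e-01 -7.550e-02  3.000e-04]
turn z rad -0.1873
```

>>> {"op": "move_arm", "data": {
  "plan": "-0.05 -0.009 0 0 0 0 0.07;-0.0535 -0.0095 0 0 0 0 0.07;-0.0535 -0.0095 0 0 0 0 0.07;-0.0535 -0.0095 0 0 0 0 0.07;-0.0535 -0.0095 0 0 0 0 0.07;-0.0535 -0.0095 0 0 0 0 0.07;-0.0535 -0.0095 0 0 0 0 0.07;-0.0505 -0.0095 0 0 0 0 0.07;0 0 0.05 0 0 -0.0937 0.07;0 0 0.05 0 0 -0.0937 0.07;0 0 0.05 0 0 0 0.07;0 0 0.05 0 0 0 0.07"
}}

```text
time_s: 21.38
position: [0.5552, -0.3607, 0.1066]
tool_rot: [[-0.404, 0.915, -0.002], [0.915, 0.404, 0.002], [0.002, -0.001, -1.0]]
ft_force: [-0.4, -0.1, -0.2]
grip_width: 0.0698
gripper_force: 0.0
```

```bash
python3 - <<'E'
from h import *
T,D=viewer.get_image("top"); P=cloud("top",D)
z=P[...,2]; k=(D>0)&(P[...,0]>.44)&(P[...,0]<.6)&(P[...,1]>.02)&(P[...,1]<.2)&(z>.068)&(z<.09); q=P[k]; print("bolt top",len(q),q.mean(0).round(4))
go(.557,-.3615,113.8)
cv2.imwrite("pics/b5.png",cv2.resize(T[170:240,140:300],(800,350),interpolation=cv2.INTER_CUBIC)[:,:,::-1])
E
```

```text
bolt top 42 [0.5312 0.0659 0.0771]
t 21.425 p [ 0.5529 -0.3586  0.0993] psi 113.78 q [-43.2  39.2  65.7   0.   76.  -67. ] w 0.0697 F [-1.2  1.9 -7.8] gf 0.0
shift tool xy [-0.0043  0.0026 -0.0001]
turn z rad -0.0003
```

View pics/b5.png

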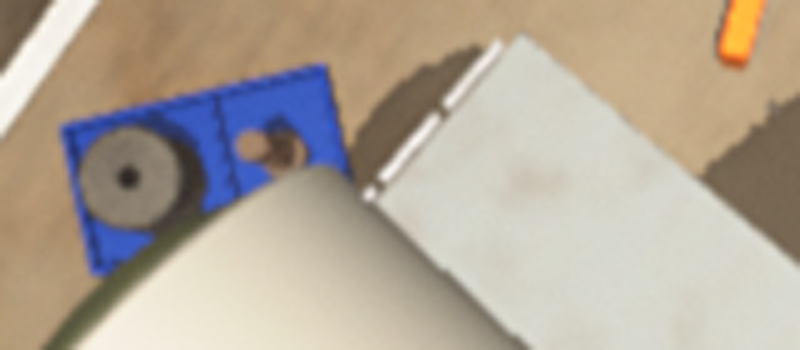

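The rusty bolt stands on its head in the smaller compartment, top at (252,145) in the crop. The blue kit is done.

>>> {"op": "move_arm", "data": {
  "plan": "0 0 0 0 0 0 0.07;0 0 0.03 0 0 0 0.07;0 0 0.02 0 0 0 0.07;0 0 0 0 0 0 0.07;0 0 0 0 0 0 0.07"
}}

```text
time_s: 22.05
position: [0.5568, -0.3621, 0.0622]
tool_rot: [[-0.404, 0.915, 0.003], [0.915, 0.404, -0.002], [-0.003, 0.001, -1.0]]
ft_force: [-0.1, -0.0, 0.2]
grip_width: 0.0699
gripper_force: 0.0
```

```bash
python3 - <<'E'
from h import *
go(.557,-.3615,113.8)
E
```

```text
t 22.05 p [ 0.5568 -0.3621  0.0622] psi 113.8 q [-43.2  41.5  67.8  -0.   70.5 -67. ] w 0.0699 F [-0.1 -0.   0.2] gf 0.0
shift tool xy [ 0.0004  0.0004 -0.    ]
turn z rad 0.0001
```

>>> {"op": "move_arm", "data": {
  "plan": "0 0 0.025 0 0 0 0.07;0 0 0.02 0 0 0 0.07;0 0 0.01 0 0 0 0.07;0 0 0 0 0 0 0.07;0 0 0 0 0 0 0.07;0 0 0 0 0 0 0.035;0 0 0 0 0 0 0.035;0 0 0 0 0 0 0.035;0 0 0 0 0 0 0.035;0 0 0 0 0 0 0.035",
  "grip_force": 55
}}

```text
time_s: 23.3
position: [0.5564, -0.3617, 0.0058]
tool_rot: [[-0.404, 0.915, 0.001], [0.915, 0.404, -0.001], [-0.002, 0.001, -1.0]]
ft_force: [-0.3, 0.1, 6.4]
grip_width: 0.0426
gripper_force: 57.9
```

>>> {"op": "move_arm", "data": {
  "plan": "0 0 -0.03 0 0 0 0.035;0 0 -0.04 0 0 0 0.035;0 0 -0.02 0 0 0 0.035;0.006 -0.028 0 0 0 0 0.035;0.007 -0.03 0 0 0 0 0.035;0.007 -0.03 0 0 0 0 0.035;0.0055 -0.03 0 0 0 0 0.035;0 0 0 0 0 0.0925 0.035;0 0 0 0 0 0.0925 0.035;0 0 0 0 0 0 0.035;0 0 0 0 0 0 0.035"
}}

```text
time_s: 24.68
position: [0.4377, -0.3855, 0.0947]
tool_rot: [[-0.23, 0.973, -0.0], [0.973, 0.23, 0.0], [0.0, -0.0, -1.0]]
ft_force: [0.2, 1.1, -1.4]
grip_width: 0.0426
gripper_force: 57.1
```

```bash
python3 - <<'E'
from h import *
go(.4385,-.386,103.2)
im,S=viewer.get_image("side"); 
cv2.imwrite("pics/s6.png",cv2.resize(im[170:320,225:425],(800,600),interpolation=cv2.INTER_CUBIC)[:,:,::-1])
E
```

```text
t 24.675 p [ 0.4377 -0.3855  0.0947] psi 103.31 q [-53.   32.4  80.4  -0.   67.2 -66.3] w 0.0426 F [ 0.2  1.1 -1.4] gf 57.10149049758911
shift tool xy [-0.0006  0.0007 -0.    ]
turn z rad 0.0019
```

View pics/s6.png

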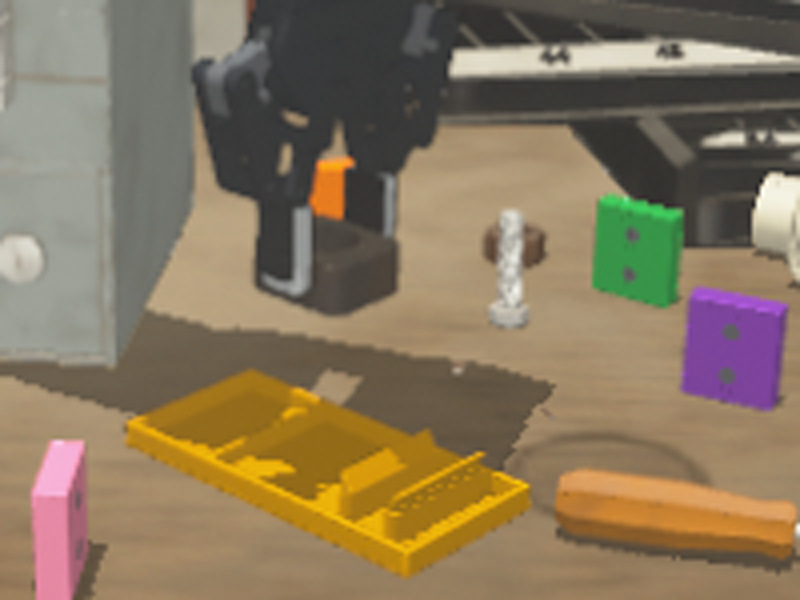

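The collar is held level above the yellow tray, at about (325,265) in the crop. The finger tips sit close to its underside, so I will release just above wall height.

>>> {"op": "move_arm", "data": {
  "plan": "-0.0005 0.0005 0.03 0 0 0 0.035;0 0 0.03 0 0 0 0.035;0 0 0.015 0 0 0 0.035;0 0 0.004 0 0 0 0.035;0 0 0 0 0 0 0.035;0 0 0 0 0 0 0.035"
}}

```text
time_s: 25.48
position: [0.4387, -0.3864, 0.0168]
tool_rot: [[-0.229, 0.974, 0.001], [0.974, 0.229, -0.001], [-0.002, 0.001, -1.0]]
ft_force: [-0.7, 0.6, -0.7]
grip_width: 0.0425
gripper_force: 57.1
```

>>> {"op": "move_arm", "data": {
  "plan": "0 0 0.002 0 0 0 0.035;0 0 0 0 0 0 0.035;0 0 0 0 0 0 0.05;0 0 0 0 0 0 0.06;0 0 0 0 0 0 0.06;0 0 -0.02 0 0 0 0.06;0 0 -0.04 0 0 0 0.06;0 0 -0.05 0 0 0 0.05;0 0 -0.02 0 0 0 0.04;0 0 0 0 0 0 0.04"
}}

```text
time_s: 26.72
position: [0.4386, -0.3864, 0.1452]
tool_rot: [[-0.228, 0.974, 0.002], [0.974, 0.228, -0.003], [-0.003, 0.001, -1.0]]
ft_force: [1.2, 0.7, 0.4]
grip_width: 0.0399
gripper_force: 0.0
```

```bash
python3 - <<'E'
from h import *
go(.6115,-.2955,103.2)
E
```

```text
t 26.725 p [ 0.4386 -0.3864  0.1452] psi 103.2 q [-53.   29.3  76.7   0.   73.8 -66.2] w 0.0399 F [1.2 0.7 0.4] gf 0.0
shift tool xy [4.90e-02 1.89e-01 1.00e-04]
turn z rad 0.0
```

>>> {"op": "move_arm", "data": {
  "plan": "0.009 0.035 0 0 0 0 0.04;0.01 0.039 0 0 0 0 0.04;0.01 0.039 0 0 0 0 0.04;0.01 0.039 0 0 0 0 0.04;0.01 0.037 0 0 0 0 0.04;0 0 0.03 0 0 0 0.04;0 0 0.02 0 0 0 0.04;0 0 0 0 0 0 0.04;0 0 0 0 0 0 0.04"
}}

```text
time_s: 27.85
position: [0.6112, -0.2953, 0.094]
tool_rot: [[-0.228, 0.974, 0.0], [0.974, 0.228, -0.0], [-0.0, 0.0, -1.0]]
ft_force: [-0.4, 0.5, 0.1]
grip_width: 0.0401
gripper_force: 0.0
```

```bash
python3 - <<'E'
from h import *
go(.6115,-.2955,103.2)
im,S=viewer.get_image("side"); T,D=viewer.get_image("top"); Q=cloud("side",S); P=cloud("top",D)
for n,C,DD in(("top",P,D),("side",Q,S)):
    k=(DD>0)&(np.hypot(C[...,0]-.4385,C[...,1]+.386)<.034)&(C[...,2]>.018)&(C[...,2]<.06); q=C[k]
    if len(q)>10: print(n,len(q),"z",np.percentile(q[:,2],[5,50,95]).round(4),cv2.minAreaRect(q[:,:2].astype(np.float32)))
a=cv2.resize(im[170:320,225:425],(533,400),interpolation=cv2.INTER_CUBIC);b=cv2.resize(T[190:270,320:420],(500,400),interpolation=cv2.INTER_CUBIC)
cv2.imwrite("pics/s7.png",cv2.resize(np.hstack([a,b]),(800,310))[:,:,::-1])
E
```

```text
t 27.85 p [ 0.6112 -0.2953  0.094 ] psi 103.19 q [-35.8  41.   62.8  -0.   76.2 -48.9] w 0.0401 F [-0.4  0.5  0.1] gf 0.0
shift tool xy [-0.0002  0.0002  0.    ]
turn z rad -0.0002
top 271 z [0.0223 0.0254 0.0281] ((0.4391270577907562, -0.38993602991104126), (0.04349370673298836, 0.05831592530012131), 13.400249481201172)
side 422 z [0.019  0.0249 0.0265] ((0.43965908885002136, -0.39032405614852905), (0.04645931348204613, 0.05885622277855873), 15.19967269897461)
```

View pics/s7.png

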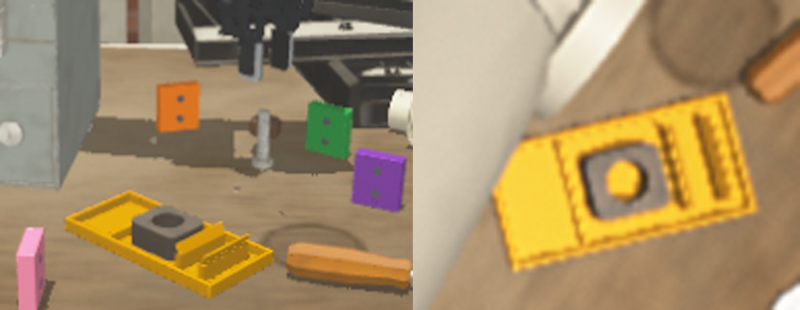

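The collar lies flat in its compartment, seen at (167,230) in the side half and (625,182) in the top half. The gripper is over the bright bolt.

>>> {"op": "move_arm", "data": {
  "plan": "0 0 0.03 0 0 0 0.04;0 0 0.025 0 0 0 0.04;0 0 0.012 0 0 0 0.04;0 0 0.003 0 0 0 0.04;0 0 0 0 0 0 0.04;0 0 0 0 0 0 0.04;0 0 0 0 0 0 0.006;0 0 0 0 0 0 0.006;0 0 0 0 0 0 0.006;0 0 0 0 0 0 0.006;0 0 0 0 0 0 0.006",
  "grip_force": 45
}}

```text
time_s: 29.32
position: [0.6113, -0.2952, 0.0241]
tool_rot: [[-0.228, 0.974, 0.0], [0.974, 0.228, -0.0], [-0.0, 0.0, -1.0]]
ft_force: [0.0, -0.1, 2.7]
grip_width: 0.0105
gripper_force: 43.9
```

>>> {"op": "move_arm", "data": {
  "plan": "0 0 -0.02 0 0 0 0.006;0 0 -0.04 0 0 0 0.006;0 0 -0.03 0 0 0 0.006;0 0 -0.02 0 0 0 0.006;0 0 0 0 0 0 0.006"
}}

```text
time_s: 29.95
position: [0.6114, -0.2954, 0.1348]
tool_rot: [[-0.228, 0.974, 0.002], [0.974, 0.228, -0.001], [-0.002, 0.001, -1.0]]
ft_force: [1.2, 0.1, -1.1]
grip_width: 0.0105
gripper_force: 43.9
```

```bash
python3 - <<'E'
from h import *
for C,D in((cloud("top",np.load("top0.npy")),np.load("top0.npy")),(cloud("side",np.load("side0.npy")),np.load("side0.npy"))):
    k=(D>0)&(C[...,2]>.03)&(C[...,0]>.2)&(C[...,0]<.44)&(C[...,1]>-.36)&(C[...,1]<-.1); q=C[k]
    d=np.hypot(q[:,0]-.4252,q[:,1]+.3295); i=d.argsort()
    for zl,zh in((.03,.1),(.1,.15),(.15,.2),(.2,.26)):
        m=(q[i,2]>zl)&(q[i,2]<zh); s=q[i][m]; 
        if len(s)>5: print(zl,len(s),s[4].round(3),d[i][m][4].round(3), s[20].round(3) if len(s)>20 else "")
go(.4252,-.3295,103.2)
E
```

```text
0.03 59 [ 0.213 -0.341  0.07 ] 0.212 [ 0.209 -0.343  0.071]
0.15 1492 [ 0.369 -0.22   0.186] 0.123 [ 0.329 -0.248  0.168]
0.2 4295 [ 0.41  -0.245  0.239] 0.086 [ 0.414 -0.239  0.239]
0.03 3593 [ 0.415 -0.245  0.045] 0.085 [ 0.416 -0.243  0.05 ]
0.1 1588 [ 0.415 -0.243  0.109] 0.087 [ 0.416 -0.241  0.125]
0.15 2699 [ 0.392 -0.228  0.194] 0.107 [ 0.395 -0.225  0.172]
0.2 1083 [ 0.391 -0.224  0.204] 0.111 [ 0.384 -0.22   0.2  ]
t 29.95 p [ 0.6114 -0.2954  0.1348] psi 103.2 q [-35.7  38.9  59.9  -0.   81.  -48.9] w 0.0105 F [ 1.2  0.1 -1.1] gf 43.88018846511841
shift tool xy [ 0.0093 -0.1891 -0.0003]
turn z rad 0.0001
```

>>> {"op": "move_arm", "data": {
  "plan": "0.002 -0.033 0 0 0 0 0.006;0.002 -0.04 0 0 0 0 0.006;0.002 -0.04 0 0 0 0 0.006;0.002 -0.04 0 0 0 0 0.006;0.001 -0.036 0 0 0 0 0.006;0 0 0 0 0 0 0.006;0 0 0.03 0 0 0 0.006;0 0 0.02 0 0 0 0.006;0 0 0 0 0 0 0.006"
}}

```text
time_s: 31.08
position: [0.425, -0.3286, 0.0819]
tool_rot: [[-0.229, 0.973, -0.003], [0.973, 0.229, 0.003], [0.004, -0.002, -1.0]]
ft_force: [-0.0, 0.3, -1.0]
grip_width: 0.0106
gripper_force: 44.1
```

```bash
python3 - <<'E'
from h import *
go(.4252,-.3295,103.2)
im,S=viewer.get_image("side"); Q=cloud("side",S)
h=Q[(S>0)&(Q[...,2]>.25)&(abs(Q[...,0]-.38)<.25)&(abs(Q[...,1]+.25)<.2)]
r=(h[:,:2]-[.4252,-.3295])@np.array([.6,-.8])
for a in np.arange(-.2,.08,.02):
    s=h[abs(r-a)<.01]
    if len(s): print(a.round(2),len(s),s[s[:,2].argmin()].round(3))
E
```

```text
t 31.075 p [ 0.425  -0.3286  0.0819] psi 103.23 q [-50.3  29.6  88.8   0.   61.8 -63.6] w 0.0106 F [-0.   0.3 -1. ] gf 44.09055233001709
shift tool xy [-0.001  0.    -0.   ]
turn z rad 0.0005
-0.2 71 [ 0.285 -0.197  0.441]
-0.18 196 [ 0.296 -0.213  0.417]
-0.16 374 [ 0.309 -0.226  0.394]
-0.14 554 [ 0.315 -0.23   0.381]
-0.12 798 [ 0.31  -0.277  0.354]
-0.1 1139 [ 0.323 -0.293  0.342]
-0.08 958 [ 0.332 -0.311  0.331]
-0.06 1131 [ 0.346 -0.324  0.321]
-0.04 1003 [ 0.392 -0.316  0.255]
-0.02 1144 [ 0.391 -0.318  0.25 ]
-0.0 1258 [ 0.39  -0.345  0.25 ]
0.02 1558 [ 0.412 -0.366  0.25 ]
0.04 1597 [ 0.439 -0.365  0.25 ]
```

>>> {"op": "move_arm", "data": {
  "plan": "-0.0005 0 0.02 0 0 0 0.006;0 0 0.018 0 0 0 0.006;0 0 0.01 0 0 0 0.006;0 0 0.003 0 0 0 0.006;0 0 0 0 0 0 0.006;0 0 0 0 0 0 0.006"
}}

```text
time_s: 31.88
position: [0.4254, -0.3303, 0.0334]
tool_rot: [[-0.228, 0.974, 0.001], [0.974, 0.228, -0.001], [-0.001, 0.001, -1.0]]
ft_force: [0.6, -0.2, -1.0]
grip_width: 0.0108
gripper_force: 44.1
```

>>> {"op": "move_arm", "data": {
  "plan": "0 0 0.003 0 0 0 0.006;0 0 0.0015 0 0 0 0.006;0 0 0.001 0 0 0 0.006;0 0 0.001 0 0 0 0.006;0 0 0 0 0 0 0.006;0 0 0 0 0 0 0.006"
}}

```text
time_s: 32.62
position: [0.4253, -0.3301, 0.0271]
tool_rot: [[-0.229, 0.974, 0.0], [0.974, 0.229, -0.001], [-0.001, 0.0, -1.0]]
ft_force: [-1.5, 1.2, 6.8]
grip_width: 0.0108
gripper_force: 45.1
```

>>> {"op": "move_arm", "data": {
  "plan": "0 0 0 0 0 0 0.03;0 0 0 0 0 0 0.032;0 0 0 0 0 0 0.032;0 0 -0.02 0 0 0 0.032;0 0 -0.04 0 0 0 0.032;0 0 -0.05 0 0 0 0.032;0 0 -0.04 0 0 0 0.04;0 0 0 0 0 0 0.04"
}}

```text
time_s: 33.62
position: [0.426, -0.3309, 0.1791]
tool_rot: [[-0.228, 0.974, 0.004], [0.974, 0.229, -0.005], [-0.006, 0.003, -1.0]]
ft_force: [0.6, 0.3, -0.9]
grip_width: 0.0399
gripper_force: 0.0
```

```bash
python3 - <<'E'
from h import *
go(.598,-.172,-16.4)
im,S=viewer.get_image("side"); Q=cloud("side",S)
k=(S>0)&(np.hypot(Q[...,0]-.4253,Q[...,1]+.33)<.015)&(Q[...,2]>.02)&(Q[...,2]<.09); q=Q[k]; print("bolt",len(q),q.min(0).round(3),q.max(0).round(3),np.median(q,0).round(4))
lo=q[q[:,2]<.035].mean(0);hi=q[q[:,2]>.05].mean(0);print(lo.round(4),hi.round(4))
k=(S>0)&(np.hypot(Q[...,0]-.598,Q[...,1]+.172)<.035)&(Q[...,2]>.008)&(Q[...,2]<.09); q=Q[k]
A=np.c_[q[:,0],np.ones(len(q))]; f=q[(q[:,2]>.01)&(q[:,2]<.046)]; r=np.polyfit(f[:,0],f[:,1],1); print("face yaw",np.degrees(np.arctan(r[0])),f.mean(0),f[:,0].min(),f[:,0].max(),np.percentile(q[:,2],99))
E
```

```text
t 33.625 p [ 0.426  -0.3309  0.1791] psi 103.21 q [-50.4  23.1  81.4  -0.   75.2 -63.6] w 0.0399 F [ 0.6  0.3 -0.9] gf 0.0
shift tool xy [ 1.153e-01  2.038e-01 -1.000e-04]
turn z rad 2.0876
bolt 150 [ 0.42  -0.338  0.02 ] [ 0.432 -0.324  0.063] [ 0.4244 -0.334   0.0417]
[ 0.4253 -0.3341  0.0273] [ 0.4252 -0.3327  0.0571]
face yaw -19.00546119507769 [ 0.59646174 -0.17569598  0.02817062] 0.5763643858517704 0.6204909762252019 0.05153393020686499
```

>>> {"op": "move_arm", "data": {
  "plan": "0 0 -0.04 0 0 0 0.04;0 0 -0.04 0 0 0 0.04;0.02 0.035 0 0 0 0 0.04;0.0245 0.043 0 0 0 0 0.04;0.0245 0.043 0 0 0 0 0.04;0.0245 0.043 0 0 0 0 0.04;0.0235 0.0413 0 0 0 0 0.04;0 0 0 0 0 0 0.04"
}}

```text
time_s: 34.67
position: [0.5996, -0.1668, 0.2537]
tool_rot: [[-0.232, 0.973, -0.003], [0.973, 0.232, 0.002], [0.003, -0.003, -1.0]]
ft_force: [0.0, -0.4, -0.0]
grip_width: 0.04
gripper_force: 0.0
```

>>> {"op": "move_arm", "data": {
  "plan": "0 0 0 0 0 0.1748 0.04;0 0 0 0 0 0.1748 0.04;0 0 0 0 0 0.1748 0.04;0 0 0 0 0 0.1748 0.04;0 0 0.01 0 0 0.1748 0.04;0 0 0.02 0 0 0.1748 0.04;0 0 0.02 0 0 0.1748 0.04;0 0 0.02 0 0 0.1748 0.04;0 0 0.02 0 0 0.1748 0.04;0 0 0.02 0 0 0.1748 0.04;0 0 0.02 0 0 0.1748 0.04;0 0 0.01 0 0 0.1748 0.04"
}}

```text
time_s: 36.17
position: [0.5968, -0.1697, 0.1138]
tool_rot: [[0.954, -0.299, -0.004], [-0.299, -0.954, 0.002], [-0.004, -0.0, -1.0]]
ft_force: [0.1, 0.9, -0.2]
grip_width: 0.0401
gripper_force: 0.0
```

>>> {"op": "move_arm", "data": {
  "plan": "0 0 0 0 0 0 0.04;0 0 0 0 0 0 0.04"
}}

```text
time_s: 36.42
position: [0.5981, -0.1697, 0.1163]
tool_rot: [[0.957, -0.289, -0.0], [-0.289, -0.957, 0.0], [-0.0, 0.0, -1.0]]
ft_force: [0.3, 0.4, -0.3]
grip_width: 0.0398
gripper_force: 0.0
```

```bash
python3 - <<'E'
from h import *
go(.599,-.170,-17)
im,S=viewer.get_image("side")
cv2.imwrite("pics/s8.png",cv2.resize(im[150:300,225:425],(800,600),interpolation=cv2.INTER_CUBIC)[:,:,::-1])
E
```

```text
t 36.425 p [ 0.5981 -0.1697  0.1163] psi -16.82 q [-26.7  34.5  72.2  -0.   73.4  80.1] w 0.0398 F [ 0.3  0.4 -0.3] gf 0.0
shift tool xy [ 0.001   0.0001 -0.    ]
turn z rad 0.0031
```

View pics/s8.png

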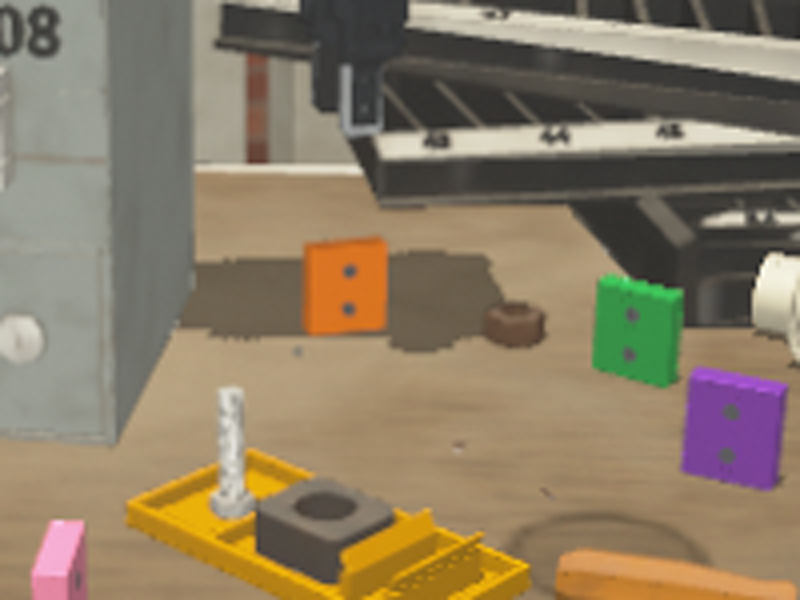

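Bright bolt stands at (231,450) and the collar lies flat at (325,525) in the crop. The gripper hangs at (358,60), above the orange spacer at (347,287). I'll check rack clearance before going down.

```bash
python3 - <<'E'
from h import *
for n in("top","side"):
    D=np.load(n+"0.npy");C=cloud(n,D); q=C[(D>0)&(C[...,2]>.05)&(C[...,0]>.55)&(C[...,1]>-.35)&(C[...,1]<.1)]
    d=np.hypot(q[:,0]-.599,q[:,1]+.17)
    for a,b in((.06,.1),(.1,.14),(.14,.18),(.18,.22),(.22,.3)):
        m=(q[:,2]>a)&(q[:,2]<b)&(q@[.655,.756,0]>-.0+ (.57*.655-.04*.756)*0)
        # exclude cabinet
        m&=~((((q[:,:2]-[.557,-.068])@np.array([.78,-.625]))<.01)&(q[:,0]<.575))
        s=q[m]; dd=d[m]; i=dd.argsort()[:6]
        if len(i)>5: print(n,a,len(s),dd[i[5]].round(3),s[i[5]].round(3))
E
```

```text
top 0.06 500 0.063 [ 0.652 -0.136  0.082]
top 0.1 7887 0.103 [ 0.678 -0.104  0.122]
top 0.14 7593 0.106 [ 0.685 -0.108  0.148]
top 0.18 1252 0.274 [ 0.82  -0.333  0.181]
top 0.22 92 0.336 [ 0.907 -0.303  0.221]
side 0.06 2631 0.065 [ 0.651 -0.131  0.082]
side 0.1 2629 0.103 [ 0.689 -0.12   0.123]
side 0.14 3791 0.105 [ 0.682 -0.105  0.146]
side 0.18 1709 0.277 [ 0.841 -0.304  0.182]
side 0.22 2049 0.338 [ 0.911 -0.301  0.225]
```

>>> {"op": "move_arm", "data": {
  "plan": "0.001 0 0.03 0 0 0 0.04;0 0 0.03 0 0 0 0.04;0 0 0.02 0 0 0 0.04;0 0 0.008 0 0 0 0.04;0 0 0 0 0 0 0.04;0 0 0 0 0 0 0.04;0 0 0 0 0 0 0.008;0 0 0 0 0 0 0.008;0 0 0 0 0 0 0.008;0 0 0 0 0 0 0.008;0 0 0 0 0 0 0.008;0 0 0 0 0 0 0.008",
  "grip_force": 60
}}

```text
time_s: 37.98
position: [0.5997, -0.1697, 0.0291]
tool_rot: [[0.956, -0.292, 0.001], [-0.292, -0.956, -0.001], [0.001, 0.0, -1.0]]
ft_force: [-0.6, -0.3, 6.0]
grip_width: 0.0133
gripper_force: 59.2
```

>>> {"op": "move_arm", "data": {
  "plan": "0 0 -0.02 0 0 0 0.008;0 0 -0.04 0 0 0 0.008;0 0 -0.04 0 0 0 0.008;0 0 -0.03 0 0 0 0.008;0 0 0 0 0 0 0.008;0 0 0 0 0 -0.172 0.008;0 0 0 0 0 -0.172 0.008;0 0 0 0 0 -0.172 0.008;0 0 0 0 0 0 0.008;0 0 0 0 0 0 0.008"
}}

```text
time_s: 39.22
position: [0.599, -0.1694, 0.1574]
tool_rot: [[0.977, 0.215, -0.001], [0.215, -0.977, 0.001], [-0.001, -0.001, -1.0]]
ft_force: [-0.3, 0.8, 0.6]
grip_width: 0.0128
gripper_force: 58.5
```

```bash
python3 - <<'E'
from h import *
go(.4494,-.4327,13.2)
T,D=viewer.get_image("top"); P=cloud("top",D)   # refine gap from current view
c0=np.array([.438,-.384])
for th in (13.2,):
    u=np.array([np.cos(np.radians(th-90)),np.sin(np.radians(th-90))]); v=np.array([-u[1],u[0]])
    q=P[(D>0)&(P[...,2]<.035)&(P[...,2]>.0)]; a=(q[:,:2]-c0)@u; b=(q[:,:2]-c0)@v
    m=(abs(a)<.1)&(abs(b)<.05)
    r=m&(q[:,2]>.02)&(a>.038)
    print("ribs a", np.sort(a[r]).round(4)[[0,5,-6,-1]], "b",b[r].min().round(4),b[r].max().round(4))
    for x in np.arange(.03,.072,.003):
        s=m&(abs(a-x)<.0015)&(abs(b)<.022); print(x.round(3),s.sum(),np.median(q[s,2]).round(4) if s.sum() else "")
    w=m&(q[:,2]>.007)
    print("tray extents",a[w].min(),a[w].max(),b[w].min(),b[w].max())
E
```

```text
t 39.225 p [ 0.599  -0.1694  0.1574] psi 12.39 q [-26.7  32.4  68.8   0.   78.9  50.9] w 0.0128 F [-0.3  0.8  0.6] gf 58.51702630519867
shift tool xy [-0.2027  0.2251  0.    ]
turn z rad -0.0141
ribs a [0.0384 0.0397 0.0966 0.0998] b -0.0267 0.0445
0.03 3 0.0047
0.033 20 0.0047
0.036 50 0.0144
0.039 12 0.0217
0.042 3 0.0178
0.045 10 0.0035
0.048 19 0.0039
0.051 18 0.0032
0.054 20 0.0032
0.057 26 0.0032
0.06 52 0.0146
0.063 31 0.0237
0.066 13 0.026
0.069 0 
tray extents -0.08203408709195852 0.09996790093824465 -0.0395595780833491 0.047383023621315565
```

>>> {"op": "move_arm", "data": {
  "plan": "-0.02 0.0225 0 0 0 0 0.008;-0.0265 0.0295 0 0 0 0 0.008;-0.0265 0.0295 0 0 0 0 0.008;-0.0265 0.0295 0 0 0 0 0.008;-0.0265 0.0295 0 0 0 0 0.008;-0.0265 0.0295 0 0 0 0 0.008;-0.0265 0.0295 0 0 0 0 0.008;-0.0237 0.0261 0 0 0 0 0.008;0 0 0 0 0 -0.0141 0.008;0 0 0.03 0 0 0 0.008;0 0 0.02 0 0 0 0.008;0 0 0 0 0 0 0.008"
}}

```text
time_s: 40.78
position: [0.4506, -0.4326, 0.1069]
tool_rot: [[0.973, 0.231, -0.002], [0.231, -0.973, 0.003], [-0.001, -0.003, -1.0]]
ft_force: [-0.4, -0.5, 0.1]
grip_width: 0.0126
gripper_force: 58.6
```

>>> {"op": "move_arm", "data": {
  "plan": "0 0 0 0 0 0 0.008;0 0 0 0 0 0 0.008"
}}

```text
time_s: 41.02
position: [0.451, -0.434, 0.1094]
tool_rot: [[0.973, 0.232, 0.001], [0.232, -0.973, -0.001], [0.001, 0.002, -1.0]]
ft_force: [-0.2, 0.6, -0.8]
grip_width: 0.0128
gripper_force: 58.6
```

```bash
python3 - <<'E'
from h import *
go(.4495,-.433,13.2)
im,S=viewer.get_image("side")
cv2.imwrite("pics/s9.png",cv2.resize(im[200:320,245:405],(800,600),interpolation=cv2.INTER_CUBIC)[:,:,::-1])
E
```

```text
t 41.025 p [ 0.451  -0.434   0.1094] psi 13.39 q [-54.7  35.2  72.    0.   72.7  21.9] w 0.0128 F [-0.2  0.6 -0.8] gf 58.63612711429596
shift tool xy [-0.0012 -0.0013 -0.    ]
turn z rad 0.0034
```

View pics/s9.png

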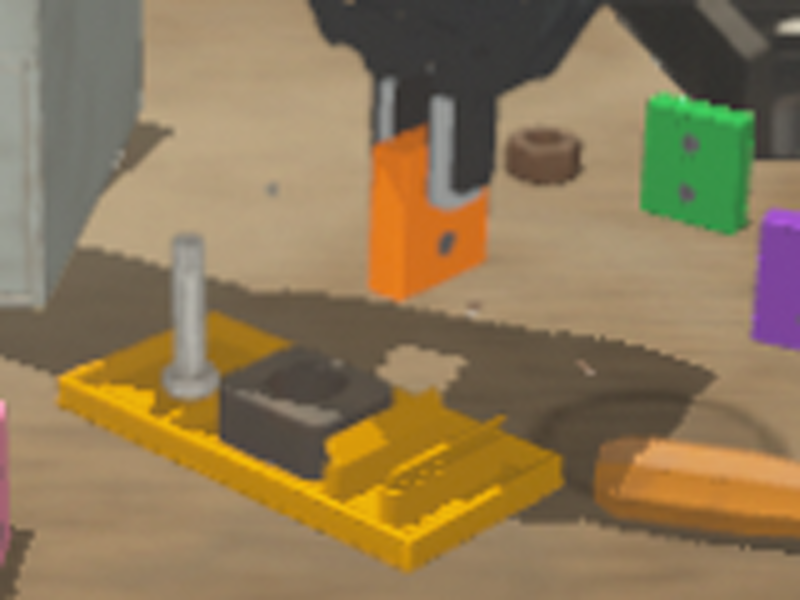

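The spacer is held upright at (430,220) in the crop, above and aligned with the ribs.

>>> {"op": "move_arm", "data": {
  "plan": "-0.001 -0.001 0.02 0 0 0 0.008;0 0 0.02 0 0 0 0.008;0 0 0.005 0 0 0 0.008;0 0 0 0 0 0 0.008;0 0 0 0 0 0 0.008"
}}

```text
time_s: 41.7
position: [0.4497, -0.4335, 0.0643]
tool_rot: [[0.973, 0.232, 0.001], [0.232, -0.973, -0.001], [0.001, 0.002, -1.0]]
ft_force: [-0.3, 0.3, -0.5]
grip_width: 0.0125
gripper_force: 58.6
```

```bash
python3 - <<'E'
from h import *
go(.4495,-.433,13.2)
E
```

```text
t 41.7 p [ 0.4497 -0.4335  0.0643] psi 13.39 q [-54.8  38.   75.    0.   66.9  21.8] w 0.0125 F [-0.3  0.3 -0.5] gf 58.62832009792328
shift tool xy [-0.0001 -0.0005 -0.    ]
turn z rad 0.0033
```

>>> {"op": "move_arm", "data": {
  "plan": "0 -0.0005 0.006 0 0 0.003 0.008;0 0 0.006 0 0 0 0.008;0 0 0.005 0 0 0 0.008;0 0 0 0 0 0 0.008;0 0 0 0 0 0 0.008"
}}

```text
time_s: 42.32
position: [0.4494, -0.4327, 0.0464]
tool_rot: [[0.974, 0.229, 0.0], [0.229, -0.974, -0.0], [0.0, 0.0, -1.0]]
ft_force: [-0.6, 1.2, -0.2]
grip_width: 0.0127
gripper_force: 58.6
```

>>> {"op": "move_arm", "data": {
  "plan": "0 0 0.004 0 0 0 0.008;0 0 0.004 0 0 0 0.008;0 0 0.003 0 0 0 0.008;0 0 0.001 0 0 0 0.008;0 0 0 0 0 0 0.008;0 0 0 0 0 0 0.008"
}}

```text
time_s: 43.08
position: [0.4493, -0.4327, 0.0345]
tool_rot: [[0.974, 0.229, 0.0], [0.229, -0.974, -0.0], [0.0, 0.0, -1.0]]
ft_force: [-0.5, 0.1, -1.4]
grip_width: 0.0125
gripper_force: 58.6
```

>>> {"op": "move_arm", "data": {
  "plan": "0 0 0.001 0 0 0 0.008;0 0 0.001 0 0 0 0.008;0 0 0.001 0 0 0 0.008;0 0 0 0 0 0 0.008;0 0 0 0 0 0 0.008"
}}

```text
time_s: 43.7
position: [0.4493, -0.4327, 0.0321]
tool_rot: [[0.973, 0.229, 0.0], [0.229, -0.973, -0.0], [0.0, 0.0, -1.0]]
ft_force: [-1.0, 1.1, 4.9]
grip_width: 0.0127
gripper_force: 59.5
```

>>> {"op": "move_arm", "data": {
  "plan": "0 0 0.0008 0 0 0 0.008;0 0 0 0 0 0 0.008;0 0 -0.0004 0 0 0 0.026;0 0 0 0 0 0 0.03;0 0 0 0 0 0 0.03;0 0 -0.02 0 0 0 0.03;0 0 -0.04 0 0 0 0.03;0 0 -0.05 0 0 0 0.03;0 0 -0.05 0 0 0 0.03;0 0 -0.05 0 0 0 0.03;0 0 0 0 0 0 0.03"
}}

```text
time_s: 45.08
position: [0.45, -0.4336, 0.2451]
tool_rot: [[0.973, 0.229, 0.005], [0.229, -0.973, -0.007], [0.003, 0.007, -1.0]]
ft_force: [0.1, -0.4, -0.1]
grip_width: 0.0299
gripper_force: 0.0
```

```bash
python3 - <<'E'
from h import *
st()
im,S=viewer.get_image("side");T,D=viewer.get_image("top"); Q=cloud("side",S); P=cloud("top",D)
for n,C,DD in(("top",P,D),("side",Q,S)):
  for nm,x,y,r,z0 in(("spacer",.4495,-.433,.027,.03),("collar",.4385,-.386,.02,.0),("bright",.4253,-.33,.014,.02),("roller",.5197,.1318,.027,.02),("rusty",.5344,.0663,.016,.02)):
    k=(DD>0)&(np.hypot(C[...,0]-x,C[...,1]-y)<r)&(C[...,2]>z0)&(C[...,2]<.1); q=C[k]
    if len(q)>5: print(n,nm,len(q),"ztop",np.percentile(q[:,2],[50,96]).round(4),np.median(q,0)[:2].round(3))
a=cv2.resize(im[200:320,245:405],(400,300),interpolation=cv2.INTER_CUBIC);b=cv2.resize(T[160:280,140:300],(400,300),interpolation=cv2.INTER_CUBIC);c=cv2.resize(T[170:290,290:450],(400,300),interpolation=cv2.INTER_CUBIC)
cv2.imwrite("pics/f.png",np.vstack([np.hstack([a,b]),np.hstack([c,cv2.resize(im,(400,300))])])[:,:,::-1])
E
```

```text
t 45.075 p [ 0.45   -0.4336  0.2451] psi 13.22 q [-54.8  28.9  60.3   0.   90.4  22. ] w 0.0299 F [ 0.1 -0.4 -0.1] gf 0.0
top spacer 151 ztop [0.0525 0.0556] [ 0.449 -0.431]
top collar 198 ztop [0.0236 0.0275] [ 0.439 -0.389]
top bright 32 ztop [0.0595 0.063 ] [ 0.425 -0.328]
top roller 349 ztop [0.0547 0.0574] [0.519 0.133]
top rusty 67 ztop [0.0756 0.0812] [0.531 0.063]
side spacer 376 ztop [0.0453 0.0541] [ 0.445 -0.438]
side collar 206 ztop [0.0247 0.0266] [ 0.442 -0.379]
side bright 149 ztop [0.0423 0.0613] [ 0.424 -0.334]
```

View pics/f.png

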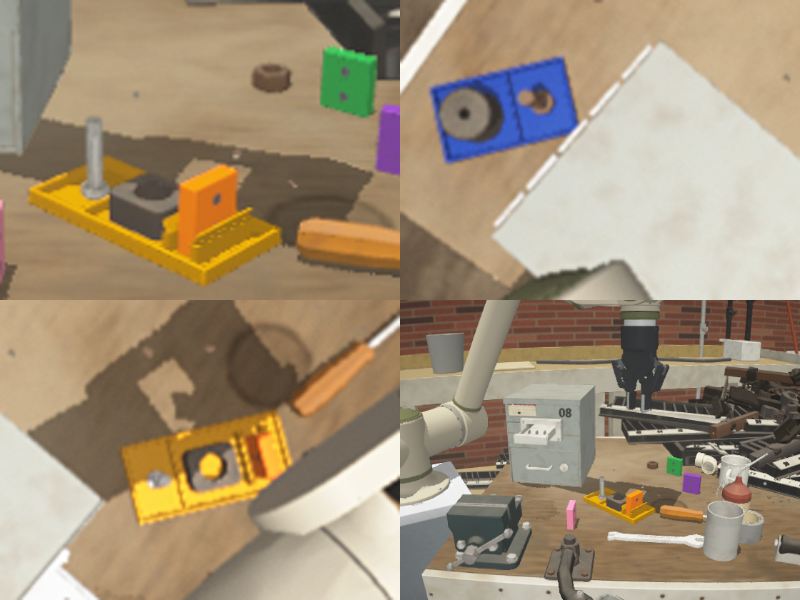

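All five items are in place: the roller and rusty bolt in the blue tray, and the bright bolt, collar and seated spacer (top at 53 mm) in the yellow. The nut is untouched.

```bash
python3 -c "
from h import *
print(env.close_job())"
```

```text
the job is handed in; nothing more can be done
None
```

Both kits are made up as asked and the job is handed in at about 45 s on the robot's clock; the final pictures showed all five parts in place and the nut untouched, but the hand-in gave no verdict.

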